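Load the treadle tester with a salvaged relay and run the treadle to its stop

ROBOT

A 6-joint arm with a two-finger parallel gripper is mounted at the origin on the work surface. World frame = base frame: x ahead of the robot, y to its left, z up, the work surface at z = 0. Lengths are in m, angles in rad, forces in N, time in s.
With the tool pointing down it reaches from about 0.275 to 0.825 m from the base axis. Payload 5.2 kg.
Tool frame: the origin (TCP) lies at the very end of the fingers, on their centre line; the grasp point (between the pads) lies arm.pinch_z behind it (arm.pinch_z is the distance from the TCP to the grasp point, in m); z points along the fingers, y is the line along which they close (so a half turn about z gives the same grasp; the last joint's range is limited). The gripper opens to 93 mm and grips with 3 to 60 N. Pads are 15 mm wide; open, the fingers measure 128 mm over their backs; the gripper's body (75 mm by 188 mm) begins 65 mm behind the grasp point.
Start: joints at [0.958, 0.259, 1.535, -0, 1.348, -0.203], TCP at [0.219, 0.504, 0.219] pointing down, gripper open.
Joint ranges: [-3.14, 3.14], [-0.91, 2.08], [0.19, 2.58], [-1.22, 4.36], [0.22, 2.71], [-3.12, 3.12]. Speed limits (rad/s): [2.57, 2.57, 3.14, 3.14, 3.14, 3.14].

INTERFACE

Orientations are given as a 3x3 rotation matrix whose columns are the frame's x, y, z axes.
In Python, from cell import arm gives the robot as it stands.
- The arm moves only by the tool drive_tool, never from a script. Its argument "targets" is one flat list of numbers, 7 for each row, row after row: the turn, a rotation vector about the tool's x, y, z normalised to -1 to 1, where 1 is pi/2 rad, then the shift along the tool's x, y, z normalised to -1 to 1, where 1 is 0.2 m, then the opening, from 0 (shut) to 1 (fully open). A call has 1 to 8 rows; each row is the pose to reach, as a shift and turn from the pose commanded when the call began, along the tool's axes at that moment; what a row does not reach only later rows make up. A row lasts 1/12 s, in which the tool goes at most 41.7 mm and 7.16 degrees, less where a joint would pass 70% of its speed; a pose out of reach is approached as far as the arm can. A call with a number of a shift or a turn outside -1 to 1 is refused whole. A call with a gripper value outside its range is refused whole. The fingers move at their own pace and stop on an object; the grip force is fixed at half the most. Time passes only in rows, so rows that repeat a pose let the fingers close. It gives the time, the measured TCP pose, the force, the opening and the grip force at its end, in the units of the state.
- arm.state(): the state, without advancing time (a new reading comes with each control period).
- arm.get_image(name): name is "scene" or "top" or "wrist"; returns a dict with "pixels" (480x640x3 uint8, blue, green, red), "range_z" (480x640 float32, m along the optical axis (not along the pixel's ray), 0 where there is no reading), "intrinsics" (3x3 intrinsics, pixels), "camera_from_world" (4x4, takes a point from world to camera coordinates). Camera axes: x right, y down, z forward; pixel columns grow to the right and rows downward; lengths in m; the calibration is good to about 2 mm. A picture is of the moment at which its call begins.
- arm.finish_job(): hands the job in; it is judged then, once.
The state is a dict: "clock": time; "joint_positions": joint angles; "dq": joint speeds; "joint_torque": joint torques, N m; "position": TCP position; "eef_rot": TCP orientation; "ft_force": force on the tool from outside, world axes, zero at the start; "moment": the same for the moment, N m; "opening": finger opening in m; "finger_force": force on a finger pad.
Only numpy, scipy, OpenCV 4.12 (cv2) and the standard library are available. Lean on these libraries where they do the work, as an engineer would, in place of code of your own. Each camera call takes 0.05 s, during which the arm holds its last target. There are 200 camera calls.

TASK

Take the big orange relay out of the drive bay cage, set it down on the rubber mat and let go, then take it again the other way round its body, so that you can lower it gently between the cheeks of the treadle tester. Press its top down with the fingers to make sure it is fully seated, then push the treadle down to its stop with the gripper, hold it there for a second, so that the spring foot bears on the relay, and let it come back up. Press firmly but under 40 N, and leave the other parts alone.

Things in the scene. Friction and masses are not known exactly. Their poses are not given: they have to be found in the camera images.
- relay: The big orange plastic relay with a black foot and a black patch on its 52 mm sides: a block 34 (its x) x 52 (its y) x 36 mm high, about 90 g; origin at the centre of its underside. It starts in one of the cage's two bays, its 52 mm length across the bay (ends 3 mm from the bay's walls), so that there it can be gripped only across its 34 mm width.
- cage: Rusty sheet steel drive bay cage, fixed, open at the top: 114 (x) x 122 (y) x 48 mm high, floor 2 mm thick; origin at the centre of its underside. Walls 2 mm thick along its x at y = -60, 0 and +60 mm make two bays 58 mm wide; the bays' x ends have only a lip 12 mm high (at x = +-56 mm).
- mat: Flat black rubber mat, fixed, 100 x 100 x 4 mm; origin at the centre of its underside, top 4 mm higher.
- nest: Steel nest of the treadle tester, fixed: two upright cheeks along y, each 14 x 56 x 49 mm high, with a channel 39 mm wide (along x) between them, open at both y ends. Origin under its centre, 12 mm above the table; channel floor 10 mm higher. The cheeks end 3 mm above a seated relay's top, so it can be lowered in gently only when held by its two 34 mm wide ends (52 mm apart).
- nest_floor (a point): Centre of the channel's floor, 22 mm above the table; axes as the nest: y along the channel (the relay's 52 mm length goes along it), x across it, z up. A seated relay's origin is at this point. Behind it (x = +70 to +150 mm) stands the swing head, leaning back clear of the channel while the treadle is up.
- foot: Brass foot, 16 mm wide, sprung (10 mm travel, about 2 N), at the end of the aluminium swing head arm; the head is geared to the treadle and swings down on the relay's top as the treadle reaches its stop. Origin at the centre of the foot's underside.
- treadle: Steel treadle plate 130 x 56 x 6 mm beside the nest (150 mm towards +y of it in the tester's frame); origin on the hinge line at mid width, 32 mm above the table, hinge along y. The plate runs from the origin along its own -x, sloping up by 0.40 rad when free, level at the stop.
- treadle_pad (a point): Middle of the ribbed rubber tread on top of the treadle plate's free end, 107 mm from the hinge: the point to press straight down. About 79 mm above the table when free, 38 mm at the stop.
- treadle_hinge (a joint): Treadle angle in rad: 0 free (up), 0.40 at its stop; a spring drives it back up. About 5 N on the tread starts it, 12 to 15 N bring it to the stop, which is hard: the force then climbs steeply.
- fan: Bystander: black plastic cooling fan 80 x 80 x 25 mm, lying flat; origin under its centre.
- can_a: Bystander: aluminium capacitor can, 28 mm across, 40 mm high, standing in the cage's other bay; origin under its centre.
- can_b: Bystander: aluminium capacitor can, 30 mm across, 45 mm high, standing on the bench; origin under its centre.
- relay_small: Bystander: small orange relay, 13 x 29 x 16 mm high, on the bench; not the one to test. Origin under its centre.

How it is judged:
By the outcome, as a careful person would: the job done as asked, in the order asked, and still so for the second after the job is handed in, with the robot touching nothing.
It also fails if it takes over 72 s, if anything falls off the work surface, if the arm or the gripper's body presses on something with over 40 N, if the wrist force passes 120 N, or if a joint passes its speed limit or range.

## Working session

There is one attempt and no reset: what is moved stays moved. The work goes in short steps, Python scripts to look and compute and a tool call to move; the robot and the scene stay as the last step left them, time stands still between calls to the robot, and variables do not carry over. Pictures are saved under pics/ and viewed, at most 10 in all, crops included, and the job is handed in when it is done.

Besides the shell and the picture viewer there is one more tool, called after "Request:" as name(argument=value, ...), one argument or row to a line, values as JSON. drive_tool: Moves the arm, as the interface text tells. Its arguments: {"type":"object","properties":{"targets":{"type":"array","items":{"type":"number","minimum":-1,"maximum":1}}},"required":["targets"]}

```bash
mkdir -p pics
cat > h.py <<'E'
import numpy as np, cv2, pickle
from cell import arm
def snap(n,tag):
    d=arm.get_image(n); cv2.imwrite(f'pics/{tag}.png',d['pixels']); pickle.dump(d,open(f'{tag}.pkl','wb')); return d
def world(d,u,v,z=None):
    K=np.array(d['intrinsics']);T=np.linalg.inv(d['camera_from_world'])
    r=np.linalg.inv(K)@[u,v,1]
    if z is None: s=np.median(d['range_z'][int(v)-1:int(v)+2,int(u)-1:int(u)+2])
    else: s=(z-T[2,3])/(T[:3,:3]@r)[2]
    return T[:3,:3]@(r*s)+T[:3,3]
E
python3 - <<'E'
from h import *
print(arm.state(), arm.pinch_z)
for n in('top','scene'):
    d=snap(n,n+'0'); print(n,np.linalg.inv(d['camera_from_world']).round(3), d['intrinsics'])
E
```

```text
{'clock': 0.0, 'joint_positions': array([ 9.58215626e-01,  2.59343595e-01,  1.53607390e+00, -1.74750363e-05,
        1.34797797e+00, -2.02802192e-01]), 'dq': array([-0.00078029,  0.00163621,  0.0022829 , -0.00113152, -0.0009309 ,
        0.00031493]), 'joint_torque': array([-1.07043441e-03, -4.37323916e+01, -2.83995312e+01,  7.16571277e-02,
        4.15877276e-02, -1.69180803e-04]), 'position': array([0.21879279, 0.50402162, 0.21782107]), 'eef_rot': array([[-9.17210456e-01,  3.98401723e-01, -1.02263620e-03],
       [ 3.98402885e-01,  9.17209320e-01, -1.48479755e-03],
       [ 3.46425552e-04, -1.76929306e-03, -9.99998375e-01]]), 'ft_force': array([-0.2653645 ,  0.04386915, -0.27926299]), 'moment': array([-0.0149189 ,  0.05093979, -0.00290103]), 'finger_force': 0.0, 'opening': 0.09315512789494332} 0.0188
top [[-0.067 -0.972  0.225  0.24 ]
 [-0.998  0.063 -0.022  0.02 ]
 [ 0.007 -0.226 -0.974  1.246]
 [ 0.     0.     0.     1.   ]] [[522.87766817   0.         316.69613115]
 [  0.         522.87766817 238.7484089 ]
 [  0.           0.           1.        ]]
scene [[-0.616  0.644 -0.453  0.969]
 [ 0.787  0.508 -0.348  0.381]
 [ 0.006 -0.572 -0.82   0.943]
 [ 0.     0.     0.     1.   ]] [[539.00225983   0.         326.49450971]
 [  0.         539.00225983 232.09694574]
 [  0.           0.           1.        ]]
```

View pics/top0.png

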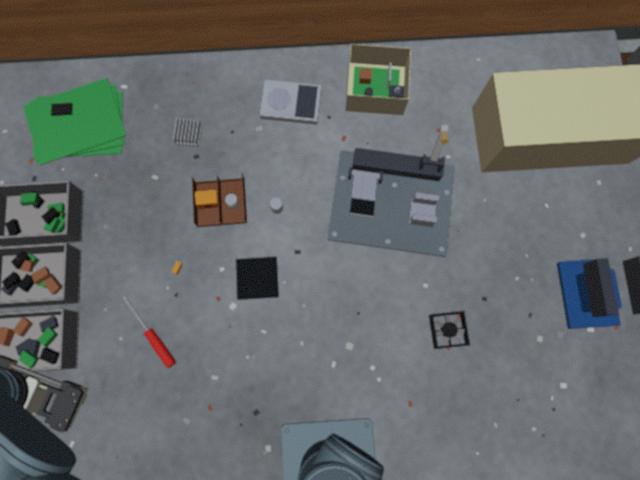

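View pics/scene0.png

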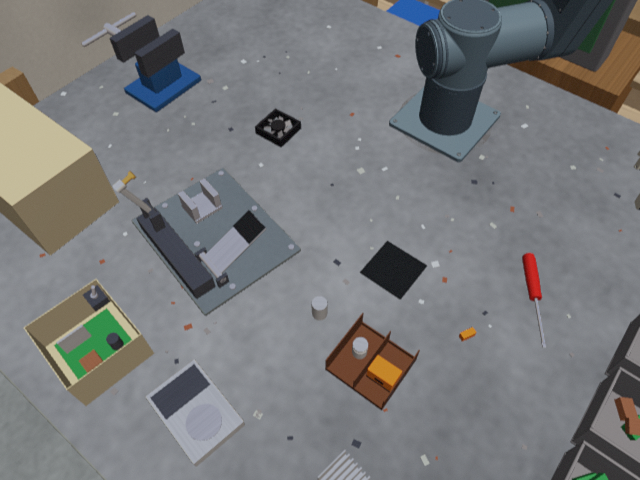

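The top view shows the relay at about (206,198) in the left bay of the cage (219,201). The mat is at (257,278), the nest at (424,208) and the black treadle pad at (363,206). The scene view confirms this layout.

```bash
cat >> h.py <<'E'
def cloud(d):
    K=np.array(d['intrinsics']);T=np.linalg.inv(d['camera_from_world'])
    v,u=np.mgrid[:480,:640]; s=d['range_z']
    p=np.stack([(u-K[0,2])/K[0,0]*s,(v-K[1,2])/K[1,1]*s,s],-1)
    return p@T[:3,:3].T+T[:3,3]
def rect(P):
    r=cv2.minAreaRect((P[:,:2]*1000).astype(np.float32)); return r
E
python3 - <<'E'
from h import *
for n in('top0','scene0'):
    d=pickle.load(open(n+'.pkl','rb'));P=cloud(d);z=P[...,2];hsv=cv2.cvtColor(d['pixels'],cv2.COLOR_BGR2HSV)
    org=(hsv[...,0]>8)&(hsv[...,0]<25)&(hsv[...,1]>170)&(hsv[...,2]>120)
    X,Y=P[...,0],P[...,1]
    if n=='top0': v0,v1,u0,u1=165,240,185,260
    else: v0,v1,u0,u1=310,415,320,425
    def R(name,m):
        Q=P[m]; 
        if len(Q)>4: print(n,name,len(Q),rect(Q),'z',np.median(Q[:,2]).round(4), 'mean',Q.mean(0).round(4))
    m=np.zeros(z.shape,bool);m[v0:v1,u0:u1]=1
    R('relay',m&org&(z>.03)); R('cage',m&(z>.03))
    m=np.zeros(z.shape,bool)
    if n=='top0': m[250:305,230:285]=1
    else: m[235:305,355:432]=1
    R('mat',m&(hsv[...,2]<45)); 
    m=np.zeros(z.shape,bool)
    if n=='top0': m[185:230,405:445]=1
    else: m[170:225,172:225]=1
    R('cheeks',m&(z>.048))
    m=np.zeros(z.shape,bool)
    if n=='top0': m[195:220,345:380]=1
    else: m[205:250,225:270]=1
    R('pad',m&(hsv[...,2]<45)&(z>.04))
    print('table',np.median(z[(np.abs(z)<.02)]))
d=pickle.load(open('top0.pkl','rb'))['pixels']
a=cv2.resize(d[165:305,180:290],None,fx=4,fy=4,interpolation=cv2.INTER_CUBIC)[:560]
b=cv2.resize(d[140:260,370:460],None,fx=4,fy=4,interpolation=cv2.INTER_CUBIC)
o=np.zeros((560,800,3),np.uint8);o[:,:440]=a;o[:480,440:]=b;cv2.imwrite('pics/crop.png',o)
E
```

```text
top0 relay 302 ((444.51605224609375, 155.33615112304688), (487.4063720703125, 56.11756896972656), 26.782915115356445) z 0.0395 mean [0.6375 0.2525 0.0434]
top0 cage 752 ((460.0723876953125, 168.32723999023438), (509.67694091796875, 148.67660522460938), 17.584701538085938) z 0.0411 mean [0.6271 0.2298 0.0655]
top0 mat 1500 ((359.708251953125, 116.8966064453125), (286.229248046875, 113.87146759033203), 17.063880920410156) z 0.0057 mean [0.4397 0.1415 0.0098]
top0 cheeks 359 ((413.1948547363281, -151.41343688964844), (75.30329895019531, 482.7496337890625), 54.14936065673828) z 0.0619 mean [ 0.5689 -0.263   0.0774]
top0 pad 275 ((414.2904968261719, -63.04633331298828), (52.1053352355957, 383.7344665527344), 72.18034362792969) z 0.0821 mean [ 0.5773 -0.1154  0.0866]
table 0.002110679686845751
scene0 relay 579 ((796.2891845703125, 301.78253173828125), (376.08660888671875, 56.107173919677734), 16.08934211730957) z 0.0385 mean [0.6385 0.2567 0.04  ]
scene0 cage 1427 ((736.977783203125, 304.53765869140625), (457.2860412597656, 172.85440063476562), 38.89881134033203) z 0.0397 mean [0.6451 0.235  0.0671]
scene0 mat 1929 ((684.7176513671875, 224.91773986816406), (637.869140625, 118.68876647949219), 18.188562393188477) z 0.0046 mean [0.4421 0.1462 0.0095]
scene0 cheeks 391 ((744.9254150390625, 51.613128662109375), (792.8619995117188, 78.37169647216797), 61.38362503051758) z 0.0603 mean [ 0.5862 -0.243   0.0861]
scene0 pad 505 ((752.393310546875, 127.99478149414062), (663.929931640625, 54.305328369140625), 54.06621170043945) z 0.0804 mean [ 0.5782 -0.1121  0.0837]
table 0.0008557586170515608
```

View pics/crop.png

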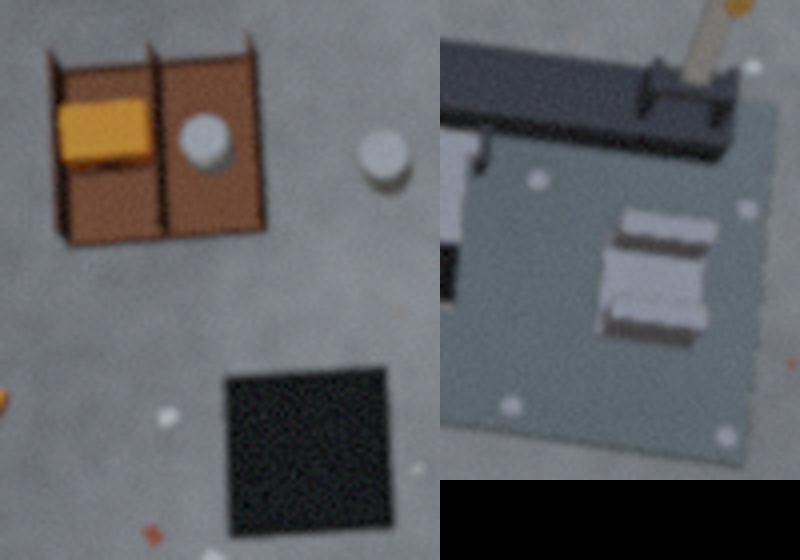

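The crop shows three things at 4x:
- The relay top has corners near (58,103), (150,98), (152,156) and (60,165).
- The mat has corners (225,377), (385,368), (393,525) and (231,536).
- The two cheek tops are around (668,226) and (657,312).

Run:
```python
from h import *
d=pickle.load(open('top0.pkl','rb'))
def q(name,pts,z,x0,u0,v0):
    W=np.array([world(d,u0+(x-x0+.5)/4-.5,v0+(y+.5)/4-.5,z) for x,y in pts])
    print(name,rect(W),W.mean(0).round(4))
q('relay',[(58,103),(150,98),(152,156),(60,165)],.038,0,180,165)
q('mat',[(225,377),(385,368),(393,525),(231,536)],.004,0,180,165)
q('far',[(625,208),(718,219),(714,244),(618,233)],.061,440,370,140)
q('near',[(610,292),(708,306),(704,330),(605,318)],.061,440,370,140)
q('cage',[(68,71),(252,56),(265,228),(70,243)],.002,0,180,165)
for n in('top0','scene0'):
    d=pickle.load(open(n+'.pkl','rb'));P=cloud(d);P[...,2][d['range_z']==0]=9;z=P[...,2];px=d['pixels'];X,Y=P[...,0],P[...,1];g=px.max(2)
    hsv=cv2.cvtColor(px,cv2.COLOR_BGR2HSV);org=(hsv[...,0]>8)&(hsv[...,0]<25)&(hsv[...,1]>170)&(hsv[...,2]>120)
    def R(name,m):
        Q=P[m]; c=np.median(Q,0); k=np.abs(Q-c).max(1)<.08; Q=Q[k]; print(n,name,len(Q),rect(Q),'z',np.median(Q[:,2]).round(4),Q.mean(0).round(4))
    near=lambda x,y,r:(abs(X-x)<r)&(abs(Y-y)<r)
    R('relay',near(.64,.255,.06)&org&(z>.034)&(z<.044)); R('cage',near(.635,.23,.09)&(z>.015)&(z<.06))
    R('mat',near(.44,.145,.08)&(g<50)&(z<.02)); R('nest',near(.58,-.25,.06)&(z>.054)&(z<.068)); R('pad',near(.577,-.115,.07)&(g<50)&(z>.06)&(z<.1))
    R('can_a',near(.63,.2,.03)&(z>.036)&(z<.05)&(hsv[...,1]<60))
```

```text
relay ((639.3170776367188, 253.01783752441406), (39.21736526489258, 55.53877258300781), 0.950072705745697) [0.6393 0.2531 0.038 ]
mat ((441.95953369140625, 142.0279083251953), (96.24226379394531, 96.61196899414062), 0.11158418655395508) [0.4417 0.142  0.004 ]
far ((600.5797729492188, -274.0245056152344), (58.39851379394531, 16.039302825927734), 79.20240020751953) [ 0.6006 -0.2744  0.061 ]
near ((548.3563232421875, -261.2026672363281), (59.293128967285156, 16.23527717590332), 77.8014144897461) [ 0.5487 -0.2613  0.061 ]
cage ((637.177490234375, 223.82550048828125), (112.10062408447266, 119.60979461669922), 0.8410970568656921) [0.637  0.2239 0.002 ]
top0 relay 283 ((639.88330078125, 253.4718780517578), (52.95767593383789, 34.49216842651367), 89.56348419189453) z 0.0395 [0.6391 0.2538 0.0394]
top0 cage 940 ((634.6029663085938, 223.54635620117188), (115.05149841308594, 123.38617706298828), 1.246606707572937) z 0.0392 [0.6335 0.2335 0.0373]
top0 mat 1525 ((440.85650634765625, 141.89337158203125), (94.4820785522461, 94.54932403564453), 89.78707885742188) z 0.0056 [0.4403 0.1419 0.0057]
top0
[... 632 characters left out ...]
42892456054688), (115.5009765625, 122.9796142578125), 1.2784031629562378) z 0.0383 [0.6363 0.2297 0.0364]
scene0 mat 1936 ((437.8987121582031, 143.7646484375), (97.27574920654297, 99.82597351074219), 89.65898132324219) z 0.0046 [0.4391 0.145  0.0046]
scene0 nest 325 ((572.3452758789062, -264.33245849609375), (57.00225067138672, 67.88505554199219), 78.8379898071289) z 0.0607 [ 0.5738 -0.2638  0.0604]
scene0 pad 511 ((576.600830078125, -114.20249938964844), (55.88323211669922, 40.46952819824219), 78.05370330810547) z 0.0804 [ 0.5767 -0.1139  0.0803]
scene0 can_a 178 ((627.09228515625, 195.4455108642578), (26.94607162475586, 25.24484634399414), 34.07915496826172) z 0.0428 [0.627  0.1955 0.0425]
```

```bash
cat >> h.py <<'E'
from scipy.spatial.transform import Rotation as Ro
def mv(x,y,z,yaw):
    s=arm.state();R=np.array(s['eef_rot']);c,n=np.cos(np.radians(yaw)),np.sin(np.radians(yaw))
    Rt=np.array([[n,c,0],[-c,n,0],[0,0,-1.]])
    r=Ro.from_matrix(R.T@Rt).as_rotvec()/(np.pi/2); t=R.T@(np.array([x,y,z])-s['position'])/.2
    print('t',round(s['clock'],2),'pos',s['position'].round(4),'yaw',np.degrees(np.arctan2(R[1,1],R[0,1])).round(2),'F',s['ft_force'].round(1),'op',round(s['opening'],4),'turn',r.round(4),'shift',t.round(4))
E
python3 -c "
from h import *
mv(.6385,.2545,.2,1.25)"
```

```text
Traceback (most recent call last):
  File "h.py", line 22, in mv
    r=Ro.from_matrix(R.T@Rt).as_rotvec()/(np.pi/2); t=R.T@(np.array([x,y,z])-s['position'])/.2
      ~~~~~~~~~~~~~~^^^^^^^^
  File "scipy/spatial/transform/_rotation.pyx", line 1143, in scipy.spatial.transform._rotation.Rotation.from_matrix
ValueError: Non-positive determinant (left-handed or null coordinate frame) in rotation matrix 0: [[-4.18294695e-01 -9.08311322e-01 -3.01782438e-04]
 [-9.08310401e-01  4.18293739e-01  1.60082300e-03]
 [ 1.32781195e-03 -9.43727896e-04  9.99998673e-01]].
```

```bash
sed -i 's/\[\[n,c,0\],\[-c,n,0\]/[[-n,c,0],[c,n,0]/' h.py
python3 -c "
from h import *
mv(.6385,.2545,.2,1.25)"
```

```text
t 0.1 pos [0.2188 0.5041 0.2179] yaw 66.52 F [ 0.5  0.5 -0.7] op 0.0928 turn [-1.000e-03  4.000e-04  7.253e-01] shift [-2.4218 -0.3085  0.0893]
```

Request:
drive_tool(
  targets=[0,0,0.363,-1,-0.13,0,0.6,0,0,0.363,-1,-0.13,0,0.6,0,0,0.363,-1,-0.13,0,0.6,0,0,0.363,-1,-0.13,0,0.6,0,0,0.363,-1,-0.13,0,0.6,0,0,0.363,-1,-0.13,0,0.6],
)

```text
clock: 0.6
position: [0.3976, 0.3974, 0.218]
eef_rot: [[-0.55, 0.835, 0.002], [0.835, 0.55, -0.002], [-0.003, 0.001, -1.0]]
ft_force: [-0.3, 0.3, -0.1]
opening: 0.0583
finger_force: 0.0
```

```bash
python3 -c "
from h import *
mv(.6385,.2545,.2,1.25)"
```

```text
t 0.6 pos [0.3976 0.3974 0.218 ] yaw 33.34 F [-0.3  0.3 -0.1] op 0.0583 turn [0.0009 0.0016 0.3565] shift [-1.2588  0.6137  0.0938]
```

Request:
drive_tool(
  targets=[0,0,0.356,-1,0.5,0.08,0.6,0,0,0.356,-1,0.5,0.08,0.6,0,0,0.356,-1,0.5,0.08,0.6,0,0,0.356,-1,0.5,0.08,0.6,0,0,0.356,-1,0.5,0.08,0.6,0,0,0.356,-1,0.5,0.08,0.6,0,0,0.356,-1,0.5,0.08,0.6],
)

```text
clock: 1.18
position: [0.5893, 0.2879, 0.2008]
eef_rot: [[-0.029, 1.0, -0.001], [1.0, 0.029, -0.001], [-0.001, -0.001, -1.0]]
ft_force: [-1.2, -1.0, 0.1]
opening: 0.0558
finger_force: 0.0
```

```bash
python3 -c "
from h import *
mv(.6385,.2545,.2,1.25)
d=snap('wrist','w1')"
```

```text
t 1.18 pos [0.5893 0.2879 0.2008] yaw 1.64 F [-1.2 -1.   0.1] op 0.0558 turn [-0.0008  0.0007  0.0043] shift [-0.1737  0.2413  0.004 ]
```

View pics/w1.png

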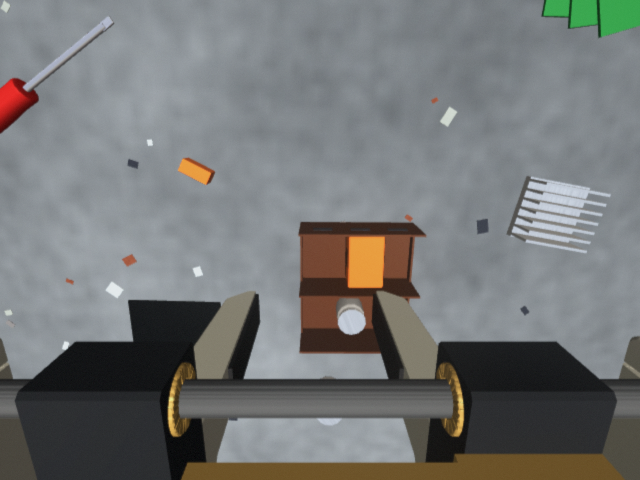

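The wrist picture shows the relay top at about (366,262), in the upper bay of the cage, with can_a at (350,318) in the lower one.

```bash
cat >> h.py <<'E'
def relay(d,x,y,zlo=.03,zhi=.045):
    P=cloud(d);hsv=cv2.cvtColor(d['pixels'],cv2.COLOR_BGR2HSV)
    m=(hsv[...,0]>8)&(hsv[...,0]<25)&(hsv[...,1]>170)&(hsv[...,2]>120)&(abs(P[...,0]-x)<.06)&(abs(P[...,1]-y)<.06)&(P[...,2]>zlo)&(P[...,2]<zhi)&(d['range_z']>0)
    v,u=np.nonzero(m); zt=np.median(P[m][:,2]); r=cv2.minAreaRect(np.stack([u,v],1).astype(np.float32))
    W=np.array([world(d,*c,zt) for c in cv2.boxPoints(r)]); print('relay',len(u),rect(W),zt, rect(P[m]))
E
python3 -c "
from h import *
d=pickle.load(open('w1.pkl','rb'));relay(d,.6385,.2545)
mv(.6385,.2545,.1,1.25)"
```

```text
relay 1846 ((638.7112426757812, 254.90701293945312), (35.555206298828125, 50.80619430541992), 3.106325626373291) 0.0383925590312921 ((638.7304077148438, 254.8460693359375), (34.09445571899414, 51.16098403930664), 2.0941224098205566)
t 1.23 pos [0.5872 0.2895 0.2012] yaw 1.74 F [0.2 0.3 0.4] op 0.0557 turn [-0.0015  0.0002  0.0054] shift [-0.1825  0.2524  0.5056]
```

Request:
drive_tool(
  targets=[0,0,0,-0.183,0.258,0.3,0.6,0,0,0,-0.183,0.258,0.5,0.6,0,0,0,-0.183,0.258,0.5,0.6,0,0,0,-0.183,0.258,0.5,0.6,0,0,0,-0.183,0.258,0.5,0.6,0,0,0,-0.183,0.258,0.5,0.6],
)

```text
clock: 1.73
position: [0.6386, 0.2574, 0.1043]
eef_rot: [[-0.034, 0.999, 0.001], [0.999, 0.034, 0.001], [0.001, 0.001, -1.0]]
ft_force: [-0.8, 0.0, 1.4]
opening: 0.0556
finger_force: 0.0
```

```bash
python3 -c "
from h import *
mv(.6387,.2548,.007,1.5)"
```

```text
t 1.73 pos [0.6386 0.2574 0.1043] yaw 1.92 F [-0.8  0.   1.4] op 0.0556 turn [ 0.0006 -0.0006  0.0047] shift [-0.0136 -0.0006  0.4866]
```

Request:
drive_tool(
  targets=[0,0,0.004,-0.012,0,0.15,0.6,0,0,0.004,-0.012,0,0.27,0.6,0,0,0.004,-0.012,0,0.36,0.6,0,0,0.004,-0.012,0,0.42,0.6,0,0,0.004,-0.012,0,0.46,0.6,0,0,0.004,-0.012,0,0.48,0.6,0,0,0.004,-0.012,0,0.48,0.6],
)

```text
clock: 2.32
position: [0.6397, 0.2538, 0.0075]
eef_rot: [[-0.026, 1.0, 0.001], [1.0, 0.026, 0.0], [0.0, 0.001, -1.0]]
ft_force: [-0.2, 0.5, -0.3]
opening: 0.0557
finger_force: 0.0
```

```bash
python3 -c "
from h import *
mv(.6387,.2548,.007,1.5)"
```

```text
t 2.32 pos [0.6397 0.2538 0.0075] yaw 1.49 F [-0.2  0.5 -0.3] op 0.0557 turn [ 0.0007 -0.0002 -0.0001] shift [ 0.0049 -0.0047  0.0023]
```

Close and lift.

Request:
drive_tool(
  targets=[0,0,0,0,0,0,0,0,0,0,0,0,0,0,0,0,0,0,0,0,0,0,0,0,0,0,0,0,0,0,0,0,0,0,0,0,0,0,0,0,0,0],
)

```text
clock: 2.82
position: [0.6399, 0.2533, 0.0075]
eef_rot: [[-0.025, 1.0, 0.001], [1.0, 0.025, 0.0], [0.0, 0.001, -1.0]]
ft_force: [-0.4, -0.6, 5.2]
opening: 0.0339
finger_force: 30.0
```

Request:
drive_tool(
  targets=[0,0,0,0,0,-0.03,0,0,0,0,0,0,-0.1,0,0,0,0,0,0,-0.2,0,0,0,0,0,0,-0.3,0,0,0,0,0,0,-0.4,0,0,0,0,0,0,-0.5,0,0,0,0,0,0,-0.5,0],
)

```text
clock: 3.4
position: [0.6421, 0.2538, 0.1115]
eef_rot: [[-0.025, 1.0, 0.008], [1.0, 0.025, 0.002], [0.001, 0.008, -1.0]]
ft_force: [0.1, 0.2, -0.2]
opening: 0.0339
finger_force: 30.0
```

```bash
python3 -c "
from h import *
mv(.439,.1435,.06,1.5)"
```

```text
t 3.4 pos [0.6421 0.2538 0.1115] yaw 1.45 F [ 0.1  0.2 -0.2] op 0.0339 turn [ 0.0049 -0.0009 -0.0005] shift [-0.5258 -1.0309  0.249 ]
```

Request:
drive_tool(
  targets=[0,0,0,-0.525,-1,0,0,0,0,0,-0.525,-1,0,0,0,0,0,-0.525,-1,0.1,0,0,0,0,-0.525,-1,0.2,0,0,0,0,-0.525,-1,0.25,0,0,0,0,-0.525,-1,0.25,0,0,0,0,-0.525,-1,0.25,0,0,0,0,-0.525,-1,0.25,0],
)

```text
clock: 4.07
position: [0.44, 0.1426, 0.0555]
eef_rot: [[-0.024, 1.0, -0.003], [1.0, 0.024, -0.0], [-0.0, -0.003, -1.0]]
ft_force: [0.7, -0.8, -0.7]
opening: 0.0336
finger_force: 30.0
```

```bash
python3 -c "
from h import *
mv(.440,.1435,.011,1.5)"
```

```text
t 4.07 pos [0.44   0.1426 0.0555] yaw 1.39 F [ 0.7 -0.8 -0.7] op 0.0336 turn [-0.0019  0.0001 -0.0013] shift [0.0044 0.0006 0.2225]
```

Request:
drive_tool(
  targets=[0,0,0,0,0,0.06,0,0,0,0,0,0,0.12,0,0,0,0,0,0,0.15,0,0,0,0,0,0,0.17,0,0,0,0,0,0,0.17,0,0,0,0,0,0,0.17,0,0,0,0,0,0,0.17,0],
)

```text
clock: 4.65
position: [0.4429, 0.1433, 0.023]
eef_rot: [[-0.025, 1.0, 0.001], [1.0, 0.025, 0.0], [0.0, 0.001, -1.0]]
ft_force: [-0.2, 0.3, -1.1]
opening: 0.0339
finger_force: 30.0
```

```bash
python3 -c "
from h import *
mv(.440,.1435,.0095,1.5)"
```

```text
t 4.65 pos [0.4429 0.1433 0.023 ] yaw 1.46 F [-0.2  0.3 -1.1] op 0.0339 turn [ 0.0006 -0.     -0.0005] shift [ 0.0011 -0.0145  0.0677]
```

Request:
drive_tool(
  targets=[0,0,0,0,-0.01,0.02,0,0,0,0,0,-0.01,0.035,0,0,0,0,0,-0.01,0.05,0,0,0,0,0,-0.01,0.058,0,0,0,0,0,-0.01,0.065,0,0,0,0,0,-0.01,0.068,0,0,0,0,0,-0.01,0.068,0,0,0,0,0,-0.01,0.068,0],
)

```text
clock: 5.32
position: [0.44, 0.1431, 0.0094]
eef_rot: [[-0.025, 1.0, -0.0], [1.0, 0.025, -0.0], [-0.0, -0.0, -1.0]]
ft_force: [-1.7, -0.4, 5.3]
opening: 0.0342
finger_force: 30.0
```

Request:
drive_tool(
  targets=[0,0,0,0,0,0,0.6,0,0,0,0,0,0,0.6,0,0,0,0,0,0,0.6,0,0,0,0,0,0,0.6,0,0,0,0,0,-0.1,0.6,0,0,0,0,0,-0.3,0.6,0,0,0,0,0,-0.5,0.6,0,0,0,0,0,-0.65,0.8],
)

```text
clock: 5.98
position: [0.4407, 0.1432, 0.1416]
eef_rot: [[-0.025, 1.0, 0.002], [1.0, 0.025, 0.0], [0.0, 0.002, -1.0]]
ft_force: [1.1, -0.8, 0.5]
opening: 0.0595
finger_force: 0.0
```

Request:
drive_tool(
  targets=[0,0,-1,0.15,0,0,0.85,0,0,-1,0.15,0,0,0.85,0,0,-1,0.15,0,0,0.85,0,0,-1,0.15,0,0,0.85,0,0,-1,0.15,0,0,0.85,0,0,-1,0.15,0,0,0.85,0,0,-1,0.15,0,0,0.85],
)

```text
clock: 6.57
position: [0.4393, 0.1731, 0.1389]
eef_rot: [[-0.787, 0.616, -0.0], [0.616, 0.787, -0.0], [0.0, -0.0, -1.0]]
ft_force: [-0.6, 0.3, -0.5]
opening: 0.0785
finger_force: 0.0
```

Request:
drive_tool(
  targets=[0,0,-0.49,0,0,0,0.85,0,0,-0.49,0,0,0,0.85,0,0,-0.49,0,0,0,0.85,0,0,-0.49,0,0,0,0.85,0,0,-0.49,0,0,0,0.85,0,0,-0.49,0,0,0,0.85,0,0,-0.49,0,0,0,0.85,0,0,-0.49,0,0,0,0.85],
)

```text
clock: 7.23
position: [0.4393, 0.1731, 0.1389]
eef_rot: [[-0.995, -0.097, -0.0], [-0.097, 0.995, -0.0], [0.0, 0.0, -1.0]]
ft_force: [-0.5, -0.5, 0.6]
opening: 0.0791
finger_force: 0.0
```

```bash
python3 -c "
from h import *
mv(.440,.1435,.1,91.5)
for n in ('wrist','top'):
    d=snap(n,n+'2');relay(d,.44,.143,.03,.05)"
```

```text
t 7.23 pos [0.4393 0.1731 0.1389] yaw 95.56 F [-0.5 -0.5  0.6] op 0.0791 turn [ 0.     -0.0001  0.0451] shift [ 0.011  -0.1476  0.1947]
relay 2995 ((440.3394775390625, 144.12429809570312), (34.271297454833984, 52.67616653442383), 1.5126566886901855) 0.04041721859179659 ((440.80548095703125, 144.43296813964844), (33.9036865234375, 51.853355407714844), 1.522821068763733)
relay 110 ((434.08441162109375, 134.2753143310547), (18.98048973083496, 33.63495635986328), 5.112944602966309) 0.040844029459465414 ((434.59466552734375, 134.28424072265625), (17.997833251953125, 32.51506042480469), 3.588615894317627)
```

View pics/wrist2.png

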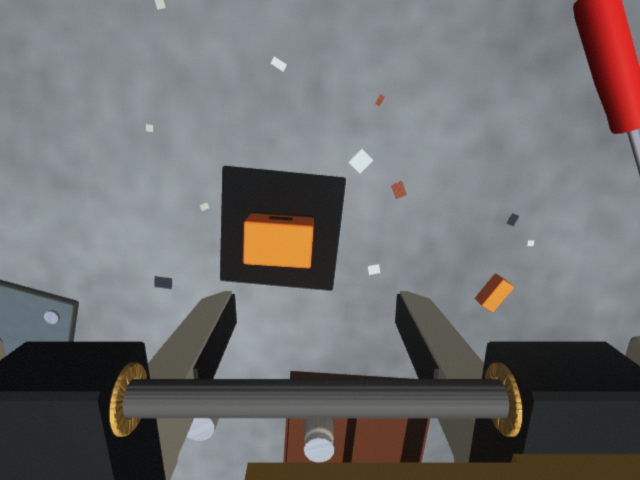

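The relay sits flat on the mat, at (278,242) in the wrist view. It is centred at (0.4402, 0.144), with yaw 1.5°.

Request:
drive_tool(
  targets=[0,0,0.045,0.005,-0.146,0.1,0.85,0,0,0.045,0.005,-0.146,0.3,0.85,0,0,0.045,0.005,-0.146,0.4,0.85,0,0,0.045,0.005,-0.146,0.4,0.85,0,0,0.045,0.005,-0.146,0.4,0.85],
)

```text
clock: 7.75
position: [0.4405, 0.1438, 0.0585]
eef_rot: [[-1.0, -0.027, -0.003], [-0.027, 1.0, -0.0], [0.003, -0.0, -1.0]]
ft_force: [-0.6, 0.2, -0.4]
opening: 0.0792
finger_force: 0.0
```

```bash
python3 -c "
from h import *
mv(.4402,.144,.011,91.5)"
```

```text
t 7.75 pos [0.4405 0.1438 0.0585] yaw 91.53 F [-0.6  0.2 -0.4] op 0.0792 turn [-0.0001 -0.0017  0.0004] shift [0.001  0.001  0.2377]
```

Request:
drive_tool(
  targets=[0,0,0,0.001,0.001,0.08,0.85,0,0,0,0.001,0.001,0.15,0.85,0,0,0,0.001,0.001,0.2,0.85,0,0,0,0.001,0.001,0.23,0.85,0,0,0,0.001,0.001,0.24,0.85,0,0,0,0.001,0.001,0.24,0.85,0,0,0,0.001,0.001,0.24,0.85,0,0,0,0.001,0.001,0.24,0.85],
)

```text
clock: 8.42
position: [0.4419, 0.1443, 0.012]
eef_rot: [[-1.0, -0.029, 0.002], [-0.029, 1.0, 0.0], [-0.002, 0.0, -1.0]]
ft_force: [0.3, -0.5, 0.2]
opening: 0.079
finger_force: 0.0
```

```bash
python3 -c "
from h import *
mv(.4402,.144,.011,91.5)"
```

```text
t 8.42 pos [0.4419 0.1443 0.012 ] yaw 91.63 F [ 0.3 -0.5  0.2] op 0.079 turn [0.0001 0.0011 0.0015] shift [ 0.0084 -0.0013  0.0048]
```

Request:
drive_tool(
  targets=[0,0,0,0.008,0,0.005,0.85,0,0,0,0.008,0,0.005,0.85,0,0,0,0.008,0,0.005,0.85,0,0,0,0.008,0,0.005,0,0,0,0,0.008,0,0.005,0,0,0,0,0.008,0,0.005,0,0,0,0,0.008,0,0.005,0,0,0,0,0.008,0,0.005,0],
)

```text
clock: 9.08
position: [0.4395, 0.1441, 0.01]
eef_rot: [[-1.0, -0.028, -0.0], [-0.028, 1.0, 0.0], [0.0, 0.0, -1.0]]
ft_force: [0.6, 0.1, 0.4]
opening: 0.0516
finger_force: 30.0
```

Request:
drive_tool(
  targets=[0,0,0,0,0,0,0,0,0,0,0,0,0,0,0,0,0,0,0,0,0,0,0,0,0,0,-0.05,0,0,0,0,0,0,-0.2,0,0,0,0,0,0,-0.4,0,0,0,0,0,0,-0.6,0,0,0,0,0,0,-0.6,0],
)

```text
clock: 9.75
position: [0.4441, 0.1446, 0.1369]
eef_rot: [[-1.0, -0.029, 0.012], [-0.029, 1.0, 0.001], [-0.012, 0.001, -1.0]]
ft_force: [1.0, 0.4, -0.5]
opening: 0.0522
finger_force: 30.0
```

```bash
python3 -c "
from h import *
mv(.5735,-.266,.13,78.6)
P=cloud(pickle.load(open('scene0.pkl','rb')));k=(abs(P[...,0]-.65)<.12)&(abs(P[...,1]+.26)<.08);print(np.sort(P[k][:,2])[-30:])"
```

```text
t 9.75 pos [0.4441 0.1446 0.1369] yaw 91.65 F [ 1.   0.4 -0.5] op 0.0522 turn [0.0013 0.0079 0.145 ] shift [-0.5869 -2.0707  0.0408]
[0.20211004 0.20238355 0.20276721 0.20285316 0.20294439 0.2032169
 0.20333969 0.20347832 0.20377301 0.2038159  0.20390614 0.20446393
 0.20449371 0.20456378 0.2045709  0.20476609 0.20487627 0.20500874
 0.20502095 0.20524312 0.20552167 0.20563385 0.20569    0.20577938
 0.206203   0.20622449 0.20712149 0.20729184 0.20881949 0.20944194]
```

Request:
drive_tool(
  targets=[0,0,0.07,-0.24,-1,0,0,0,0,0.07,-0.24,-1,0,0,0,0,0.07,-0.24,-1,0,0,0,0,0.07,-0.24,-1,0,0,0,0,0.07,-0.24,-1,0,0,0,0,0.07,-0.24,-1,0,0],
)

```text
clock: 10.25
position: [0.4955, -0.0611, 0.1299]
eef_rot: [[-0.996, 0.086, 0.002], [0.086, 0.996, -0.004], [-0.003, -0.003, -1.0]]
ft_force: [0.2, 0.1, -1.2]
opening: 0.0517
finger_force: 30.0
```

```bash
python3 -c "
from h import *
mv(.5735,-.266,.13,78.6)"
```

```text
t 10.25 pos [ 0.4955 -0.0611  0.1299] yaw 85.05 F [ 0.2  0.1 -1.2] op 0.0517 turn [-0.002   0.0019  0.0717] shift [-0.4769 -0.9868  0.004 ]
```

Request:
drive_tool(
  targets=[0,0,0.07,-0.47,-0.5,0,0,0,0,0.07,-0.47,-0.5,0,0,0,0,0.07,-0.47,-0.5,0,0,0,0,0.07,-0.47,-0.5,0,0,0,0,0.07,-0.47,-0.5,0,0,0,0,0.07,-0.47,-0.5,0,0,0,0,0.07,-0.47,-0.5,0,0],
)

```text
clock: 10.83
position: [0.5775, -0.1603, 0.1292]
eef_rot: [[-0.982, 0.19, -0.002], [0.19, 0.982, 0.001], [0.002, 0.001, -1.0]]
ft_force: [-0.6, 0.4, -1.3]
opening: 0.052
finger_force: 30.0
```

```bash
python3 -c "
from h import *
d=snap('wrist','w3')
mv(.5735,-.266,.13,78.6)"
```

```text
t 10.88 pos [ 0.5776 -0.1601  0.1296] yaw 79.09 F [ 0.4  0.8 -1.2] op 0.0518 turn [ 0.0005 -0.0012  0.0054] shift [-0.0801 -0.5239 -0.0028]
```

View pics/w3.png

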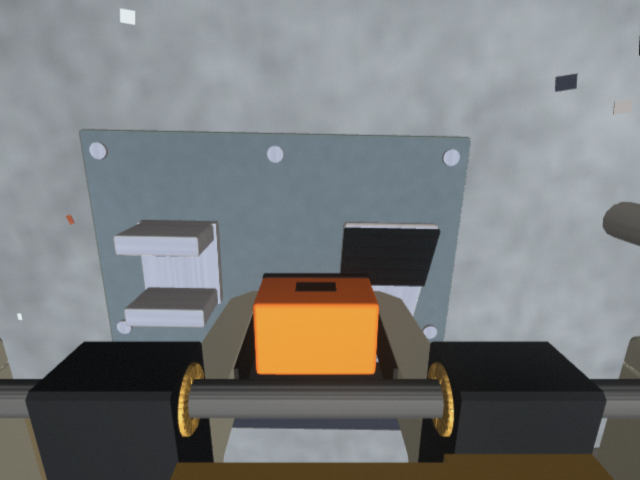

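The nest is at the left, with its cheek tops at about (165,237) and (170,300). The treadle pad is at (390,255). The held relay's top face is at (316,338), square between the fingers.

```bash
cat >> h.py <<'E'
def nest(d):
    P=cloud(d);z=P[...,2];m=(abs(P[...,0]-.573)<.06)&(abs(P[...,1]+.266)<.06)&(abs(z-.061)<.004)&(d['range_z']>0)
    m=cv2.morphologyEx(m.astype(np.uint8),cv2.MORPH_OPEN,np.ones((3,3)))>0
    Q=P[m];r=rect(Q);a=np.radians(78.6);y=np.array([np.cos(a),np.sin(a)]);x=np.array([y[1],-y[0]])
    sx=Q[:,:2]@x; sy=Q[:,:2]@y; c=(sx.min()+sx.max())/2; lo=sx[sx<c]; hi=sx[sx>c]
    # gap edges and outer edges
    mid=(np.percentile(lo,99)+np.percentile(hi,1))/2; mo=(np.percentile(sx,.5)+np.percentile(sx,99.5))/2; my=(np.percentile(sy,.5)+np.percentile(sy,99.5))/2
    print('nest',len(Q),r,np.median(Q[:,2]),'gap',np.percentile(hi,1)-np.percentile(lo,99),'outer',np.ptp(sx),np.ptp(sy),'ctr gap',x*mid+y*my,'ctr out',x*mo+y*my)
    for s in (lo,hi):
        q=Q[(sx<c) if s is lo else (sx>c)][:,:2]; pf=cv2.fitLine(q.astype(np.float32),cv2.DIST_L2,0,1e-4,1e-4).ravel(); print('  cheek yaw',np.degrees(np.arctan2(pf[1],pf[0])),q.mean(0))
    hsv=cv2.cvtColor(d['pixels'],cv2.COLOR_BGR2HSV)
E
python3 - <<'E'
from h import *
d=pickle.load(open('w3.pkl','rb'));nest(d)
P=cloud(d);hsv=cv2.cvtColor(d['pixels'],cv2.COLOR_BGR2HSV)
m=(hsv[...,0]>8)&(hsv[...,0]<25)&(hsv[...,1]>170)&(hsv[...,2]>100)&(d['range_z']>0)
m[:,:240]=0;m[:,400:]=0
z=P[...,2][m];zt=np.percentile(z,[5,50,95]);print(zt)
k=m&(abs(P[...,2]-zt[1])<.003);Q=P[k];print('held top',len(Q),rect(Q),Q.mean(0))
v=np.nonzero(k)[0];print(v.min(),v.max())
g=d['pixels'].max(2);k=(g<55)&(abs(P[...,0]-.577)<.06)&(abs(P[...,1]+.115)<.06)&(P[...,2]>.06)&(P[...,2]<.1);print('pad',rect(P[k]),P[k].mean(0))
E
```

```text
nest 3306 ((573.7337646484375, -267.35137939453125), (56.513248443603516, 67.63140869140625), 78.13351440429688) 0.06127221666644016 gap 0.0390437895924981 outer 0.06745347639995425 0.05696953389373967 ctr gap [ 0.57350817 -0.26694731] ctr out [ 0.57341507 -0.26692854]
  cheek yaw 78.13061 [ 0.54729785 -0.26100585]
  cheek yaw 78.062805 [ 0.59852422 -0.27223542]
[0.13908406 0.15931528 0.16040694]
held top 9010 ((579.0422973632812, -160.43104553222656), (52.076412200927734, 35.270469665527344), 78.703857421875) [ 0.57760906 -0.1601268   0.15944422]
300 374
pad ((578.2980346679688, -115.59739685058594), (55.36928939819336, 42.08130645751953), 78.11125183105469) [ 0.57561011 -0.1142457   0.08164628]
```

```bash
python3 -c "
from h import *
mv(.5729,-.2667,.12,78.2)"
```

```text
t 10.88 pos [ 0.5776 -0.1601  0.1296] yaw 79.09 F [ 0.4  0.8 -1.2] op 0.0518 turn [ 0.0005 -0.0012  0.0099] shift [-0.0779 -0.528   0.0472]
```

Request:
drive_tool(
  targets=[0,0,0.01,-0.078,-0.528,0,0,0,0,0.01,-0.078,-0.528,0,0,0,0,0.01,-0.078,-0.528,0,0,0,0,0.01,-0.078,-0.528,0.04,0,0,0,0.01,-0.078,-0.528,0.04,0,0,0,0.01,-0.078,-0.528,0.04,0,0,0,0.01,-0.078,-0.528,0.04,0],
)

```text
clock: 11.47
position: [0.5738, -0.2663, 0.1221]
eef_rot: [[-0.979, 0.204, -0.001], [0.204, 0.979, 0.001], [0.001, 0.001, -1.0]]
ft_force: [0.9, 0.6, -1.9]
opening: 0.0515
finger_force: 30.0
```

```bash
python3 -c "
from h import *
mv(.5729,-.2667,.077,78.2)"
```

```text
t 11.47 pos [ 0.5738 -0.2663  0.1221] yaw 78.23 F [ 0.9  0.6 -1.9] op 0.0515 turn [ 0.0005 -0.0005  0.0003] shift [ 0.0038 -0.0028  0.2257]
```

Request:
drive_tool(
  targets=[0,0,0,0.004,-0.003,0.08,0,0,0,0,0.004,-0.003,0.15,0,0,0,0,0.004,-0.003,0.2,0,0,0,0,0.004,-0.003,0.22,0,0,0,0,0.004,-0.003,0.22,0,0,0,0,0.004,-0.003,0.22,0,0,0,0,0.004,-0.003,0.22,0,0,0,0,0.004,-0.003,0.22,0],
)

```text
clock: 12.13
position: [0.5736, -0.2691, 0.079]
eef_rot: [[-0.979, 0.206, 0.001], [0.206, 0.979, -0.001], [-0.002, -0.001, -1.0]]
ft_force: [0.5, 1.0, -0.5]
opening: 0.052
finger_force: 30.0
```

Request:
drive_tool(
  targets=[0,0,0,0,0,0,0,0,0,0,0,0,0,0,0,0,0,0,0,0,0,0,0,0,0,0,0,0],
)

```text
clock: 12.47
position: [0.5731, -0.2689, 0.0782]
eef_rot: [[-0.979, 0.206, 0.0], [0.206, 0.979, -0.0], [-0.0, -0.0, -1.0]]
ft_force: [0.5, -0.2, -1.0]
opening: 0.0517
finger_force: 30.0
```

Run:
```python
from h import *
d=snap('wrist','w4');nest(d)
mv(.5729,-.2667,.077,78.2)
P=cloud(d);hsv=cv2.cvtColor(d['pixels'],cv2.COLOR_BGR2HSV)
m=(hsv[...,0]>8)&(hsv[...,0]<25)&(hsv[...,1]>170)&(hsv[...,2]>100)&(d['range_z']>0)&(abs(P[...,0]-.573)<.05)
z=np.percentile(P[...,2][m],60);k=m&(abs(P[...,2]-z)<.003);print(z,rect(P[k]),P[k].mean(0))
cv2.imwrite('pics/w4c.png',cv2.resize(d['pixels'][180:390,190:450],None,fx=2.8,fy=2.8))
```

```text
nest 2838 ((547.4725952148438, -261.9474792480469), (56.262451171875, 14.081801414489746), 78.20234680175781) 0.06127609479999507 gap 0.00015412390125879583 outer 0.014295906894896793 0.0562154938024427 ctr gap [ 0.54752184 -0.2620474 ] ctr out [ 0.5474025  -0.26202333]
  cheek yaw 78.27663 [ 0.54370548 -0.26179903]
  cheek yaw 78.43313 [ 0.55086495 -0.26212413]
t 12.52 pos [ 0.5731 -0.2689  0.0781] yaw 78.13 F [-0.9 -0.4  0.3] op 0.0521 turn [-0.      0.0001 -0.0008] shift [0.0031 0.0106 0.0057]
0.1085301513860167 ((574.6097412109375, -268.9417724609375), (52.0677490234375, 35.40694046020508), 78.17765045166016) [ 0.57311159 -0.26866357  0.10845778]
```

View pics/w4c.png

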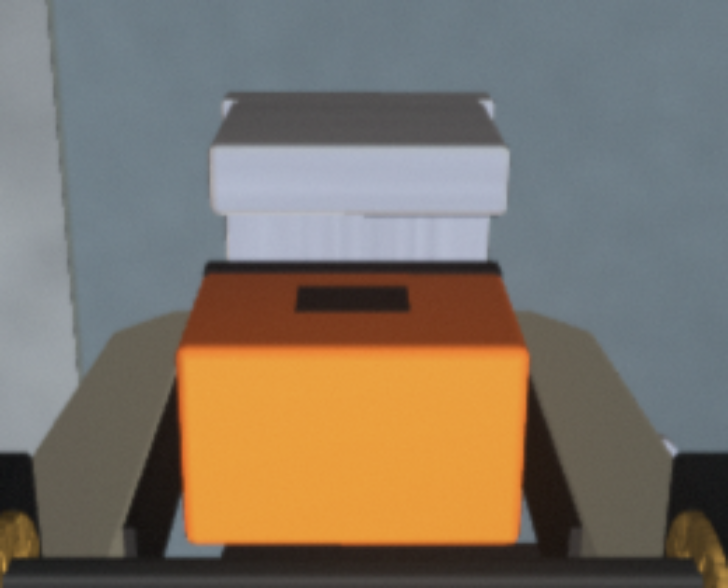

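The crop shows the near cheek in front, with its top at about (360,180), and the relay aligned behind it in yaw. It needs about 0.5 mm of correction in x and 1.3 mm in y.

Request:
drive_tool(
  targets=[0,0,0,0.002,0.006,0.01,0,0,0,0,0.002,0.006,0.03,0,0,0,0,0.002,0.006,0.05,0,0,0,0,0.002,0.006,0.07,0,0,0,0,0.002,0.006,0.09,0,0,0,0,0.002,0.006,0.11,0,0,0,0,0.002,0.006,0.12,0,0,0,0,0.002,0.006,0.12,0],
)

```text
clock: 13.18
position: [0.5725, -0.2673, 0.0532]
eef_rot: [[-0.979, 0.206, -0.001], [0.206, 0.979, 0.001], [0.001, 0.0, -1.0]]
ft_force: [0.6, -0.4, 0.1]
opening: 0.0518
finger_force: 30.0
```

```bash
python3 -c "
from h import *
mv(.5728,-.2677,.028,78.2)"
```

```text
t 13.18 pos [ 0.5725 -0.2673  0.0532] yaw 78.13 F [ 0.6 -0.4  0.1] op 0.0518 turn [ 0.0003 -0.0008 -0.0007] shift [-0.002  -0.0016  0.126 ]
```

Inside the channel with no contact force. Continue.

Request:
drive_tool(
  targets=[0,0,0,-0.001,0,0.02,0,0,0,0,-0.001,0,0.04,0,0,0,0,-0.001,0,0.06,0,0,0,0,-0.001,0,0.08,0,0,0,0,-0.001,0,0.1,0,0,0,0,-0.001,0,0.11,0,0,0,0,-0.001,0,0.115,0,0,0,0,-0.001,0,0.115,0],
)

```text
clock: 13.85
position: [0.573, -0.2675, 0.0307]
eef_rot: [[-0.979, 0.206, -0.0], [0.206, 0.979, 0.0], [0.001, 0.0, -1.0]]
ft_force: [0.2, -0.8, -1.0]
opening: 0.052
finger_force: 30.0
```

```bash
python3 -c "
from h import *
mv(.5728,-.2677,.028,78.2)"
```

```text
t 13.85 pos [ 0.573  -0.2675  0.0307] yaw 78.13 F [ 0.2 -0.8 -1. ] op 0.052 turn [ 0.0001 -0.0003 -0.0007] shift [ 0.0006 -0.0012  0.0135]
```

Request:
drive_tool(
  targets=[0,0,0,0,0,0.005,0,0,0,0,0,0,0.008,0,0,0,0,0,0,0.011,0,0,0,0,0,0,0.013,0,0,0,0,0,0,0.013,0,0,0,0,0,0,0.013,0],
)

```text
clock: 14.35
position: [0.5731, -0.2676, 0.0285]
eef_rot: [[-0.979, 0.206, -0.0], [0.206, 0.979, -0.0], [0.0, -0.0, -1.0]]
ft_force: [0.3, 0.3, -0.9]
opening: 0.0521
finger_force: 30.0
```

Request:
drive_tool(
  targets=[0,0,0,0,0,0.003,0,0,0,0,0,0,0.005,0,0,0,0,0,0,0.007,0,0,0,0,0,0,0.007,0],
)

```text
clock: 14.68
position: [0.5733, -0.2677, 0.0281]
eef_rot: [[-0.979, 0.206, 0.001], [0.206, 0.979, -0.001], [-0.001, -0.0, -1.0]]
ft_force: [-2.0, 0.8, 5.3]
opening: 0.0518
finger_force: 30.0
```

Request:
drive_tool(
  targets=[0,0,0,0,0,0,0.8,0,0,0,0,0,0,0.8,0,0,0,0,0,0,0.8,0,0,0,0,0,0,0.8,0,0,0,0,0,-0.1,0.8,0,0,0,0,0,-0.2,0.8,0,0,0,0,0,-0.3,0.8,0,0,0,0,0,-0.3,0.8],
)

```text
clock: 15.35
position: [0.5754, -0.2691, 0.0912]
eef_rot: [[-0.979, 0.206, 0.006], [0.206, 0.979, -0.004], [-0.006, -0.003, -1.0]]
ft_force: [0.2, -0.5, 1.7]
opening: 0.0742
finger_force: 0.0
```

Request:
drive_tool(
  targets=[0,0,0,0,0,0,0,0,0,0,0,0,0,0,0,0,0,0,0,0,0,0,0,0,0,0,0,0,0,0,0,0,0,0,0,0,0,0,0,0,0,0,0,0,0,0,0,0,0,0,0,0,0,0,0,0],
)

```text
clock: 16.02
position: [0.5731, -0.2676, 0.0868]
eef_rot: [[-0.979, 0.206, -0.0], [0.206, 0.979, 0.0], [0.0, 0.0, -1.0]]
ft_force: [0.5, -0.6, 0.5]
opening: 0.0259
finger_force: 0.0
```

```bash
python3 -c "
from h import *
mv(.5734,-.2675,.062,78.2);d=snap('wrist','w5');relay(d,.573,-.267,.052,.066)"
```

```text
t 16.02 pos [ 0.5731 -0.2676  0.0868] yaw 78.13 F [ 0.5 -0.6  0.5] op 0.0259 turn [ 0.0001 -0.0002 -0.0007] shift [-0.0015  0.0007  0.1241]
relay 4351 ((573.1257934570312, -267.58984375), (52.36254119873047, 34.9095458984375), 78.14540100097656) 0.058367075009916336 ((574.2919311523438, -267.7100830078125), (51.22663116455078, 33.65962219238281), 78.43587493896484)
```

View pics/w5.png

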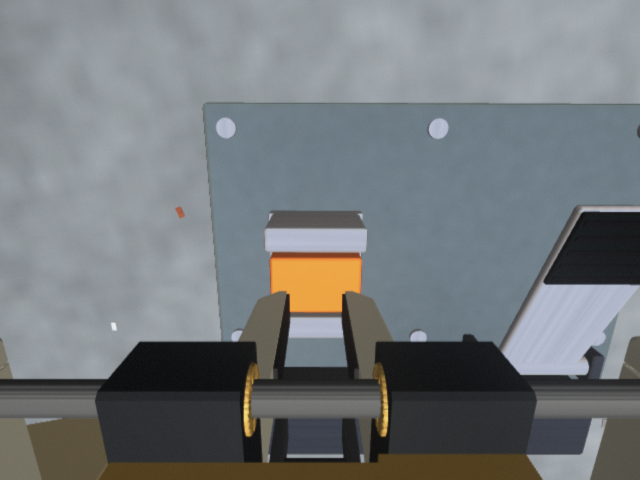

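The relay is seated level between the cheeks at about (316,283), with its top at z = 0.058. Next I press it with the closed fingers.

Request:
drive_tool(
  targets=[0,0,0,0,0,0,0,0,0,0,0,0,0,0,0,0,0,0,0,0.02,0,0,0,0,0,0,0.05,0,0,0,0,0,0,0.08,0,0,0,0,0,0,0.11,0,0,0,0,0,0,0.125,0,0,0,0,0,0,0.125,0],
)

```text
clock: 16.73
position: [0.5724, -0.2671, 0.0606]
eef_rot: [[-0.979, 0.206, -0.002], [0.206, 0.979, 0.001], [0.002, 0.001, -1.0]]
ft_force: [0.1, 0.4, 0.3]
opening: 0.0005
finger_force: 0.0
```

Request:
drive_tool(
  targets=[0,0,0,0,0,0.005,0,0,0,0,0,0,0.01,0,0,0,0,0,0,0.015,0,0,0,0,0,0,0.02,0,0,0,0,0,0,0.02,0],
)

```text
clock: 17.15
position: [0.5733, -0.2677, 0.0584]
eef_rot: [[-0.979, 0.206, 0.0], [0.206, 0.979, -0.0], [-0.001, -0.0, -1.0]]
ft_force: [0.1, -0.3, 0.7]
opening: 0.0004
finger_force: 0.0
```

Request:
drive_tool(
  targets=[0,0,0,0,0,0.003,0,0,0,0,0,0,0.006,0,0,0,0,0,0,0.008,0,0,0,0,0,0,0.008,0],
)

```text
clock: 17.48
position: [0.5733, -0.2677, 0.0583]
eef_rot: [[-0.979, 0.205, 0.001], [0.205, 0.979, -0.001], [-0.001, -0.001, -1.0]]
ft_force: [-2.7, 2.2, 10.1]
opening: 0.0004
finger_force: 5.2
```

Request:
drive_tool(
  targets=[0,0,0,0,0,0.004,0,0,0,0,0,0,0.007,0,0,0,0,0,0,0.007,0,0,0,0,0,0,0.007,0,0,0,0,0,0,0.007,0],
)

```text
clock: 17.9
position: [0.5734, -0.2678, 0.0583]
eef_rot: [[-0.979, 0.205, 0.002], [0.205, 0.979, -0.001], [-0.002, -0.001, -1.0]]
ft_force: [-5.0, 3.2, 18.1]
opening: 0.0004
finger_force: 9.1
```

Request:
drive_tool(
  targets=[0,0,0,0,0,-0.02,0,0,0,0,0,0,-0.2,0,0,0,0,0,0,-0.4,0,0,0,0,0,0.2,-0.4,0,0,0,0,0,0.4,-0.4,0,0,0,0,0,0.6,-0.35,0,0,0,0,0,0.75,-0.3,0,0,0,0,0,0.75,-0.2,0],
)

```text
clock: 18.57
position: [0.6061, -0.1154, 0.0969]
eef_rot: [[-0.98, 0.201, 0.005], [0.201, 0.98, 0.001], [-0.004, 0.002, -1.0]]
ft_force: [0.0, 0.2, 0.0]
opening: 0.0004
finger_force: 0.0
```

```bash
python3 -c "
from h import *
mv(.574,-.1145,.083,78.2);d=snap('scene','s6');relay(d,.573,-.267,.052,.066)"
```

```text
t 18.57 pos [ 0.6061 -0.1154  0.0969] yaw 78.38 F [0.  0.2 0. ] op 0.0004 turn [0.0011 0.0027 0.002 ] shift [ 0.1583 -0.028   0.069 ]
relay 227 ((576.0641479492188, -265.1951904296875), (61.709293365478516, 25.6514892578125), 75.74723052978516) 0.05821007571532599 ((575.6815795898438, -267.2881774902344), (55.43875503540039, 25.76555061340332), 77.2474594116211)
```

Request:
drive_tool(
  targets=[0,0,0,0.158,-0.01,0,0,0,0,0,0.158,-0.01,0,0,0,0,0,0.158,-0.01,0.03,0,0,0,0,0.158,-0.01,0.05,0,0,0,0,0.158,-0.01,0.05,0,0,0,0,0.158,-0.01,0.05,0,0,0,0,0.158,-0.01,0.05,0],
)

```text
clock: 19.2
position: [0.5734, -0.1169, 0.0852]
eef_rot: [[-0.979, 0.206, 0.001], [0.206, 0.979, -0.0], [-0.001, -0.0, -1.0]]
ft_force: [-0.8, -0.2, 0.3]
opening: 0.0003
finger_force: 0.1
```

```bash
python3 -c "
from h import *
mv(.574,-.1145,.038,78.2)"
```

```text
t 19.2 pos [ 0.5734 -0.1169  0.0852] yaw 78.11 F [-0.8 -0.2  0.3] op 0.0003 turn [-0.0001  0.0005 -0.001 ] shift [-0.0004  0.0123  0.2361]
```

Request:
drive_tool(
  targets=[0,0,0,0,0.01,0.025,0,0,0,0,0,0.01,0.05,0,0,0,0,0,0.01,0.075,0,0,0,0,0,0.01,0.1,0,0,0,0,0,0.01,0.125,0,0,0,0,0,0.01,0.15,0,0,0,0,0,0.01,0.17,0,0,0,0,0,0.01,0.18,0],
)

```text
clock: 19.87
position: [0.5724, -0.1143, 0.0489]
eef_rot: [[-0.979, 0.205, -0.002], [0.205, 0.979, 0.0], [0.002, -0.0, -1.0]]
ft_force: [-3.6, -0.4, 5.3]
opening: 0.0007
finger_force: 2.6
```

Request:
drive_tool(
  targets=[0,0,0,0,0,0.01,0,0,0,0,0,0,0.02,0,0,0,0,0,0,0.03,0,0,0,0,0,0,0.035,0,0,0,0,0,0,0.04,0,0,0,0,0,0,0.045,0,0,0,0,0,0,0.045,0],
)

```text
clock: 20.45
position: [0.5722, -0.1142, 0.0401]
eef_rot: [[-0.979, 0.205, -0.002], [0.205, 0.979, 0.0], [0.002, -0.0, -1.0]]
ft_force: [-4.1, -0.7, 5.6]
opening: 0.0002
finger_force: 2.7
```

Request:
drive_tool(
  targets=[0,0,0,0,0,0.005,0,0,0,0,0,0,0.01,0,0,0,0,0,0,0.013,0,0,0,0,0,0,0.015,0,0,0,0,0,0,0.015,0],
)

```text
clock: 20.87
position: [0.5723, -0.1142, 0.0385]
eef_rot: [[-0.979, 0.205, -0.001], [0.205, 0.979, 0.0], [0.001, -0.0, -1.0]]
ft_force: [-7.4, 2.5, 14.2]
opening: 0.0006
finger_force: 7.1
```

Near the stop; a bit more, then hold.

Request:
drive_tool(
  targets=[0,0,0,0,0,0.004,0,0,0,0,0,0,0.006,0,0,0,0,0,0,0.006,0,0,0,0,0,0,0.006,0],
)

```text
clock: 21.2
position: [0.5723, -0.1142, 0.0381]
eef_rot: [[-0.979, 0.205, -0.001], [0.205, 0.979, -0.0], [0.001, -0.0, -1.0]]
ft_force: [-9.0, 1.3, 21.6]
opening: 0.0005
finger_force: 10.2
```

Request:
drive_tool(
  targets=[0,0,0,0,0,0.003,0,0,0,0,0,0,0.004,0,0,0,0,0,0,0.004,0,0,0,0,0,0,0.004,0,0,0,0,0,0,0.004,0,0,0,0,0,0,0.004,0,0,0,0,0,0,0.004,0,0,0,0,0,0,0.004,0],
)

```text
clock: 21.87
position: [0.5723, -0.1142, 0.038]
eef_rot: [[-0.979, 0.205, -0.001], [0.205, 0.979, -0.0], [0.001, -0.001, -1.0]]
ft_force: [-10.9, 1.7, 25.4]
opening: 0.0007
finger_force: 12.8
```

Request:
drive_tool(
  targets=[0,0,0,0,0,0,0,0,0,0,0,0,0,0,0,0,0,0,0,0,0,0,0,0,0,0,0,0,0,0,0,0,0,0,0,0,0,0,0,0,0,0,0,0,0,0,0,0,0,0,0,0,0,0,0,0],
)

```text
clock: 22.53
position: [0.5723, -0.1142, 0.038]
eef_rot: [[-0.979, 0.205, -0.001], [0.205, 0.979, -0.0], [0.001, -0.001, -1.0]]
ft_force: [-12.1, 2.0, 26.3]
opening: 0.0004
finger_force: 12.8
```

Run:
```python
from h import *
d=snap('scene','s7');mv(.572,-.1142,.038,78.2)
cv2.imwrite('pics/s7c.png',cv2.resize(d['pixels'][140:320,100:310],None,fx=3.3,fy=3.3,interpolation=cv2.INTER_CUBIC))
```

```text
t 22.58 pos [ 0.5723 -0.1142  0.038 ] yaw 78.16 F [-10.9   3.   25.7] op 0.0008 turn [-0.0003 -0.0004 -0.0004] shift [ 0.0015 -0.0005  0.0002]
```

View pics/s7c.png

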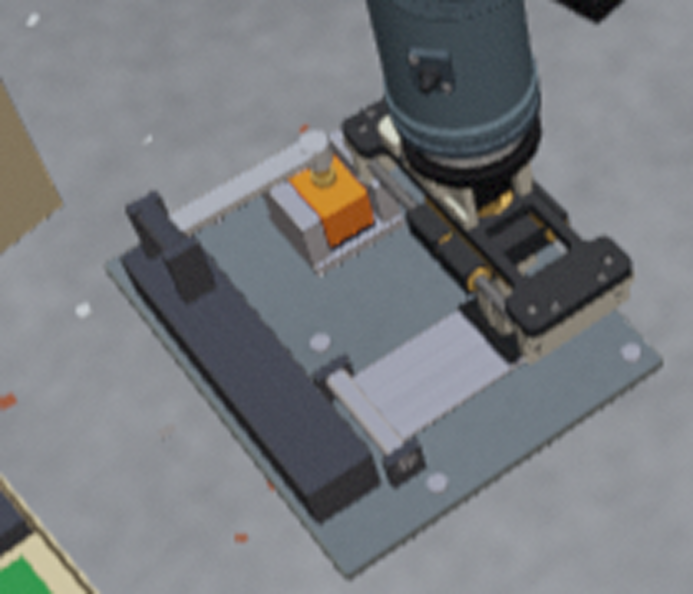

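The treadle is level at its stop, and the brass foot at (322,175) bears on the relay's top. It has been held there for over 1 s, so I let it up gradually.

Request:
drive_tool(
  targets=[0,0,0,0,0,-0.03,0,0,0,0,0,0,-0.06,0,0,0,0,0,0,-0.09,0,0,0,0,0,0,-0.12,0,0,0,0,0,0,-0.15,0,0,0,0,0,0,-0.18,0,0,0,0,0,0,-0.21,0,0,0,0,0,0,-0.24,0],
)

```text
clock: 23.25
position: [0.5738, -0.1146, 0.0838]
eef_rot: [[-0.979, 0.206, 0.001], [0.206, 0.979, -0.0], [-0.001, -0.0, -1.0]]
ft_force: [3.8, -1.6, 2.1]
opening: 0.0003
finger_force: 2.0
```

Request:
drive_tool(
  targets=[0,0,0,0,0,-0.1,0,0,0,0,0,0,-0.25,0,0,0,0,0,0,-0.4,0,0,0,0,0.2,0,-0.55,0,0,0,0,0.4,0,-0.55,0,0,0,0,0.6,0,-0.55,0,0,0,0,0.7,0,-0.55,0,0,0,0,0.7,0,-0.55,0],
)

```text
clock: 23.92
position: [0.4296, -0.083, 0.1921]
eef_rot: [[-0.979, 0.205, -0.007], [0.205, 0.979, 0.003], [0.007, 0.001, -1.0]]
ft_force: [0.5, 0.2, -0.4]
opening: 0.0006
finger_force: 0.0
```

Run:
```python
from h import *
d=snap('scene','s8');mv(.572,-.1142,.038,78.2);relay(d,.573,-.267,.052,.066)
P=cloud(d);g=d['pixels'].max(2);k=(g<55)&(abs(P[...,0]-.577)<.06)&(abs(P[...,1]+.115)<.06)&(P[...,2]>.06)&(P[...,2]<.1);print('pad',k.sum(),P[k].mean(0))
cv2.imwrite('pics/s8c.png',cv2.resize(d['pixels'][120:440,80:480],None,fx=1.9,fy=1.8,interpolation=cv2.INTER_CUBIC))
```

```text
t 23.97 pos [ 0.4326 -0.0842  0.1926] yaw 78.12 F [0.2 0.3 0.1] op 0.0006 turn [ 0.0004 -0.0025 -0.0009] shift [-0.716  -0.0037  0.7703]
relay 310 ((572.5918579101562, -263.4638366699219), (67.03914642333984, 33.18048095703125), 75.74724578857422) 0.05809544318628479 ((572.5735473632812, -264.7053527832031), (53.37154006958008, 32.423370361328125), 76.7608871459961)
pad 514 [ 0.57667607 -0.11397946  0.0801646 ]
```

View pics/s8c.png

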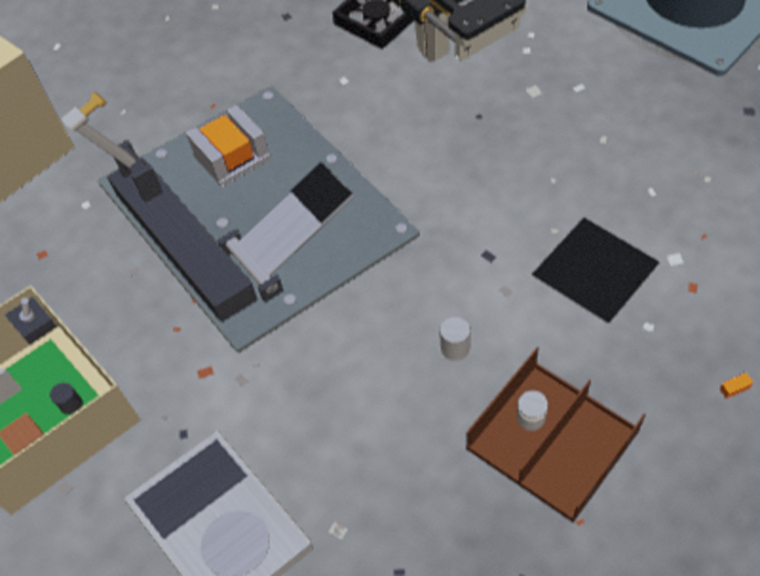

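The relay is seated in the nest at (228,140), with the head leaning back and the treadle up. The cans, fan and small relay look undisturbed, and the arm is clear.

```bash
python3 -c "
from cell import arm
print(arm.finish_job())"
```

```text
the job is handed in; nothing more can be done
None
```

The job is handed in after about 24 s: the relay was moved from the cage to the mat, regripped, seated in the nest and pressed at about 18 N, and the treadle was held at its stop for over 1 s at about 26 N, then let back up.

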